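Uncover the sloping switch box and set the gauge in its slot

TASK

The tile saw's switch box needs its contact slot gauged. Lift the loose cover off the box's sloping face and lay it flat in the shallow open tray, rib handle up, without dropping it; then take the flat gauge out of its wooden stand and slide its blade into the slot that was under the cover until the shoulders of its handle sit flush on the face, and let go. Leave everything else on the bench where it is.

Things in the scene. Friction and masses are not known exactly. Their poses are not given: they have to be found in the camera images.
- switch_box: fixed grey box 170 x 170 x 50 mm on a steel bracket, its face sloping 25 deg down towards the robot. Origin: on the face (about 88 mm above bench), centre of the slot's mouth. z square out of the face, y level along it, x up the slope. A rim 8 mm high, 88 (x) x 118 (y) mm outside, 4 mm thick, is centred on the origin; the cover slips over it with 2 mm play each side
- slot (a point): middle of the mouth of the slot hidden under the cover, the same point and axes as the switch box's origin. The slot is 46 mm long along y, 9 mm wide along x, 46 mm deep, square to the face, with a 2 mm chamfer
- cover: loose aluminium cover 98 (x) x 128 (y) mm, about 160 g, like a pan upside down: skirt 7 mm deep, top plate from 7 to 11 mm, black rib handle 14 mm thick (x), 70 mm long (y), from 11 to 41 mm above the origin. Origin: centre of the underside (skirt edge); z out through the rib. At first it sits on the switch box's rim, axes along the box's
- tray: shallow square black open tray, 168 x 168 mm outside, 16 mm high, walls and floor 4 mm, fixed on the bench. Origin: centre of its underside, on the bench; z up. Tray and stand are on either side of the switch box, either way round
- gauge: flat gauge 84 mm long, about 120 g, upright in the stand: steel blade 5 mm thick (x), 40 mm wide (y), z 0 to 38 mm; black handle 20 mm thick (x), 64 mm wide (y), z 38 to 84 mm. Origin: middle of the blade's tip; z from blade to handle. In the stand its shoulders (handle's lower end) rest on the stand's top
- stand: light wooden block 60 (x) x 100 (y) x 60 (z) mm fixed on the bench, with an upright slot in its top (9 mm in x, 46 mm in y, 46 mm deep) that holds the gauge. Origin: centre of its underside; z up
- gauge_shoulder (a point): the point on the gauge's middle line 38 mm above the blade's tip, level with the shoulders of the handle; axes as the gauge's
- sanding_block: beech sanding block 70 x 120 x 40 mm, bystander; origin at the centre of its underside
- spatula: stainless spatula lying on the bench, bystander; origin on its underside
- blue_tile: blue glazed tile 150 x 150 x 8 mm lying flat, bystander; origin at the centre of its underside
- clip_set: yellow box of tile leveller clips 140 x 100 x 35 mm, bystander; origin at the centre of its underside
- jar: closed jar, 66 mm across, 100 mm high, bystander; origin at the centre of its underside
- mug: white mug, 76 mm across, 90 mm high, bystander; origin at the centre of its underside

How it is judged:
On the way, in this order (a step that is already met when the one before it is completed fails the run):
1. the cover is lifted off the box, clear of its rim (z of cover in the frame of switch_box above 0.03 m), for 0.1 s.
2. the cover lies flat in the tray, rib up, released (x of cover in the frame of tray between -0.045 and 0.045 m and y of cover in the frame of tray between -0.045 and 0.045 m and z of cover in the frame of tray below 0.008 m and angle between cover's own z axis and vertical below 0.1 rad and contact force between the fingers and cover below 0.1 N and linear speed of cover below 0.02 m/s), for 0.2 s.
At the end, for the whole second after the job is handed in: Cover at rest flat (0.1 rad), rib up on the tray floor, centre within 45 mm of the tray centre along each tray side; gauge at rest in the slot, shoulders within 3 mm of the face, square to it within 0.1 rad, centred within 4 mm across and 5 mm along the slot; both released (all of step 2 and x of gauge_shoulder in the frame of switch_box between -0.004 and 0.004 m and y of gauge_shoulder in the frame of switch_box between -0.005 and 0.005 m and z of gauge_shoulder in the frame of switch_box between -0.004 and 0.003 m and angle between the z axis of gauge and the z axis of switch_box, either way round below 0.1 rad and contact force between the fingers and gauge below 0.1 N and linear speed of gauge below 0.02 m/s); the robot touches nothing.
It fails at once if a bystander is moved by more than 20 mm (distance of any of sanding_block, spatula, blue_tile, clip_set, jar, mug from where it was at the start of the episode above 0.02 m).
It fails at once if the cover is dropped (falls freely faster than 0.7 m/s) (contact force between the fingers and cover below 0.1 N and linear speed of cover above 0.7 m/s).
It also fails if it takes over 64 s, if anything falls off the work surface, if the arm or the gripper's body presses on something with over 40 N, if the wrist force passes 120 N, or if a joint passes its speed limit or range.

ROBOT

A 7-joint arm with a two-finger parallel gripper is mounted at the origin on the work surface. World frame = base frame: x ahead of the robot, y to its left, z up, the work surface at z = 0. Lengths are in m, angles in rad, forces in N, time in s.
With the tool pointing down it reaches from about 0.4 to 0.85 m from the base axis. Payload 4.5 kg.
Tool frame: the origin (TCP) lies between the finger pads; the fingertips stand 8 mm ahead of it and the grasp point (between the pads) lies 11 mm behind it; z points along the fingers, y is the direction in which the jaws open and shut (so a half turn about z gives the same grasp; the last joint's range is limited). The gripper opens to 85 mm and grips with 20 to 120 N. Pads are 22 mm wide; open, the fingers measure 114 mm over their backs; the gripper's body (76 mm by 85 mm) begins 54 mm behind the grasp point. The pads swing forward as they close: fully open they stand 13 mm farther back than shut.
Start: joints at [1.247, 0.689, -0.195, 1.565, 0.157, 0.902, -0.215], TCP at [0.219, -0.585, 0.239] pointing down, gripper open.
Joint ranges: [-3.01, 3.01], [-0.46, 2.08], [-1.47, 1.51], [0.13, 2.56], [-1, 4.14], [0.04, 2.09], [-2.66, 2.66]. Speed limits (rad/s): [2.57, 2.57, 3.14, 3.14, 3.14, 3.14, 3.14].

INTERFACE

Orientations are given as a unit quaternion [w, x, y, z].
In Python, from plant import env gives the robot as it stands. The module is installed in compiled form; this text tells all that it offers.
- The arm moves only by the shell command python3 -m handwheel 'ROWS' [OPENING] [FORCE]. ROWS is JSON, a list of rows, each a list of 6 numbers: the shift along the world's x, y, z in mm, then the turn, a rotation vector about the world's x, y, z in degrees. A call has exactly 8 rows; each row shifts and turns the commanded pose from where the row before left it; what a row does not reach is not made up. A row lasts 1/12 s, in which the tool goes at most 41.7 mm and 7.16 degrees, less where a joint would pass 70% of its speed; a pose out of reach is approached as far as the arm can. A call with a gripper value outside its range is refused whole. OPENING is the closure, from 0 (fully open) to 1 (shut), set as the call begins (- or left out, the last holds). The fingers move at their own pace and stop on an object; FORCE is the grip in N (left out, the last holds). Time passes only in rows, so rows that do not move let the fingers close, or fill a call up. It gives the time, the measured TCP pose, the force and the opening at its end, in the units of the state.
- env.get_state(): the state, without advancing time (a new reading comes with each control period).
- env.get_image(name): name is "side" or "top" or "wrist"; returns a dict with "img" (480x640x3 uint8, red, green, blue), "depth" (480x640 float32, m along the optical axis (not along the pixel's ray), 0 where there is no reading), "mtx" (3x3 intrinsics, pixels), "k1" (the pictures are not rectified: a ray, as slopes to the right and down, at radius r is drawn at 1 + k1 r^2 times it, then the intrinsics apply), "R" (3x3) and "t" (3): a world point X has camera coordinates R X + t. Camera axes: x right, y down, z forward; pixel columns grow to the right and rows downward; lengths in m; the calibration is good to about 2 mm. A picture is of the moment at which its call begins.
- env.close_job(): hands the job in, once; it reports no verdict.
The state is a dict: "time_s": time; "joint_positions": joint angles; "dq": joint speeds; "joint_efforts": joint torques, N m; "tool_pos": TCP position; "ee_rot": TCP orientation; "ft_force": force on the tool from outside, world axes, zero at the start; "torque": the same for the moment, N m; "gripper_width": finger opening in m.
Only numpy, scipy, OpenCV 4.12 (cv2) and the standard library are available. Lean on these libraries where they do the work, as an engineer would, in place of code of your own. Each camera call takes 0.05 s, during which the arm holds its last target.

## Working session

There is one attempt and no reset: what is moved stays moved. The work goes in short steps, Python scripts to look and compute and a shell command to move; the robot and the scene stay as the last step left them, time stands still between calls to the robot, and variables do not carry over. Pictures are saved under pics/ and viewed, and the job is handed in when it is done.

```bash
mkdir -p pics
cat > h.py <<'E'
import numpy as np, cv2
from plant import env
def shot(name,fn):
    d=env.get_image(name); np.savez('pics/'+fn+'.npz',**{k:np.array(v) for k,v in d.items()})
    cv2.imwrite('pics/'+fn+'.png',d['img'][:,:,::-1]); return d
def load(fn): return dict(np.load('pics/'+fn+'.npz'))
def pt(d,u,v,z=None,plane=None):
    K=d['mtx']; p=np.array([(u-K[0,2])/K[0,0],(v-K[1,2])/K[1,1]]); q=p.copy()
    for _ in range(20): q=p/(1+float(d['k1'])*(q@q))
    ray=np.array([q[0],q[1],1.]); R=d['R'];t=d['t']
    c=-R.T@t; w=R.T@ray
    if plane is not None: # world height
        s=(plane-c[2])/w[2]; return c+s*w
    if z is None: z=d['depth'][int(round(v)),int(round(u))]
    return c+z*w
def cloud(d):
    K=d['mtx']; v,u=np.mgrid[0:480,0:640]
    p=np.stack([(u-K[0,2])/K[0,0],(v-K[1,2])/K[1,1]],-1);q=p.copy()
    for _ in range(20): q=p/(1+float(d['k1'])*(q**2).sum(-1,keepdims=True))
    z=d['depth']; C=np.concatenate([q*z[...,None],z[...,None]],-1)
    return (C-d['t'])@d['R']
def proj(d,X):
    c=d['R']@np.array(X)+d['t']; q=c[:2]/c[2]; q=q*(1+float(d['k1'])*(q@q))
    return q*[d['mtx'][0,0],d['mtx'][1,1]]+d['mtx'][:2,2]
def crop(fn,x0,y0,x1,y1,s,out):
    im=cv2.imread('pics/'+fn+'.png')[y0:y1,x0:x1]; cv2.imwrite('pics/'+out+'.png',cv2.resize(im,None,fx=s,fy=s,interpolation=cv2.INTER_CUBIC))
E
python3 - <<'E'
from h import *
for n in ['side','top','wrist']:
    d=shot(n,n+'0'); print(n,d['mtx'].tolist(),d['k1'],(-d['R'].T@d['t']),d['R'].tolist())
s=env.get_state(); print(s)
E
```

```text
side [[580.5468632451607, 0.0, 322.04237448468393], [0.0, 580.5468632451607, 244.25093767913074], [0.0, 0.0, 1.0]] -0.11274504477604917 [-0.01150047  1.04902536  0.90093921] [[-0.8714717270634107, -0.490146139504944, 0.017140328395809316], [-0.28348570825255814, 0.4748984466070966, -0.8331310332875088], [0.40021604433813207, -0.7309091785841567, -0.5528099949492338]]
top [[457.11413966307276, 0.0, 330.42910179037995], [0.0, 457.11413966307276, 236.1830086444385], [0.0, 0.0, 1.0]] -0.09322621594069719 [0.31620887 0.00190203 1.39175509] [[0.02863204006930566, -0.9992100825442051, 0.027557525713895827], [-0.9803983484906647, -0.033447951745389275, -0.19416568389088432], [0.19493405181816328, -0.021457993057144572, -0.9805815978161698]]
wrist [[423.9315807302939, 0.0, 322.3268873496804], [0.0, 423.9315807302939, 236.9762691665173], [0.0, 0.0, 1.0]] -0.0936820066354172 [ 0.29587366 -0.55608481  0.37321846] [[0.35070447583833675, -0.936484253693925, -0.001900844625901815], [-0.8855169465797994, -0.3322768357126173, 0.3247334934508623], [-0.30473940990122744, -0.1122022594787853, -0.9458036503529201]]
{'time_s': 0.15, 'joint_positions': array([ 1.24678558,  0.68976547, -0.19453701,  1.5660723 ,  0.15730919,
        0.90250506, -0.21507234]), 'dq': array([ 0.00134288, -0.00302235,  0.00077033, -0.00339737,  0.00062965,
       -0.00022861,  0.00173888]), 'joint_efforts': array([-1.35843398e-03, -5.39929283e+01, -1.26824129e+00, -1.58716249e+01,
        9.30244481e-03,  6.43934080e-03, -2.48885516e-05]), 'tool_pos': array([ 0.21869679, -0.58499169,  0.2386934 ]), 'ee_rot': array([-6.57666321e-04,  9.84029761e-01,  1.78002718e-01, -1.71565850e-04]), 'ft_force': array([-0.10451726,  0.33330294,  0.64984811]), 'torque': array([ 0.03110121,  0.01556578, -0.03264521]), 'gripper_width': 0.08561193258225143}
```

View pics/top0.png

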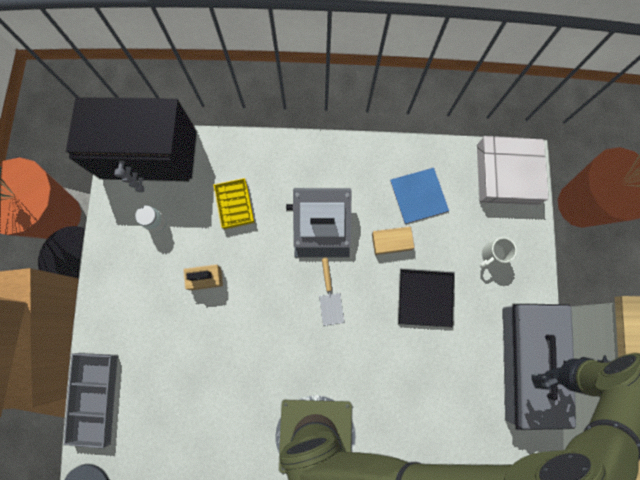

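View pics/side0.png

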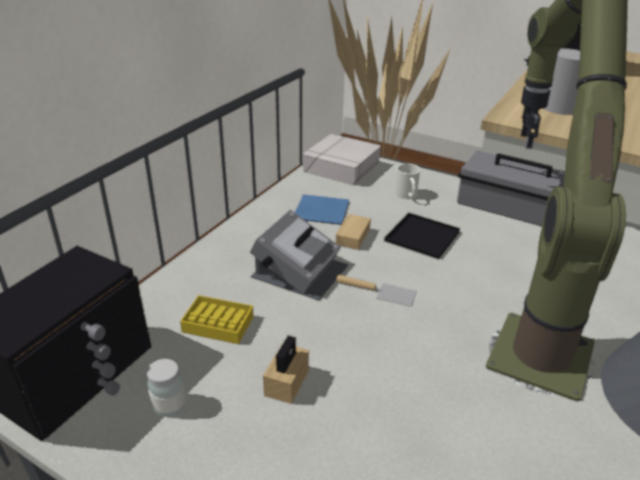

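The top view shows the box near (322,225), the tray at (426,298), the stand with the gauge at (203,277), and the spatula right in front of the box at (328,285). I'll enlarge these next.

Run:
```python
from h import *
crop('top0',270,170,380,280,7,'c1'); crop('top0',170,250,240,310,10,'c2'); crop('top0',385,255,470,340,8,'c3')
d=load('top0'); 
P=cloud(d)
for u,v in [(322,210),(310,230),(335,230),(322,238),(300,200),(200,277),(400,270),(453,271),(451,327),(398,324),(426,300)]: print(u,v,P[v,u].round(4))
```

```text
322 210 [6.483e-01 4.000e-04 1.062e-01]
310 230 [0.5924 0.0335 0.0849]
335 230 [ 0.5945 -0.0395  0.0868]
322 238 [ 0.5742 -0.0024  0.0619]
300 200 [0.6739 0.065  0.1139]
200 277 [0.4419 0.3379 0.1068]
400 270 [ 0.4935 -0.2452  0.0041]
453 271 [ 0.4958 -0.4124 -0.0008]
451 327 [ 0.324  -0.3984  0.016 ]
398 324 [ 0.3296 -0.2398  0.0026]
426 300 [ 4.041e-01 -3.263e-01 -1.000e-04]
```

View pics/c1.png

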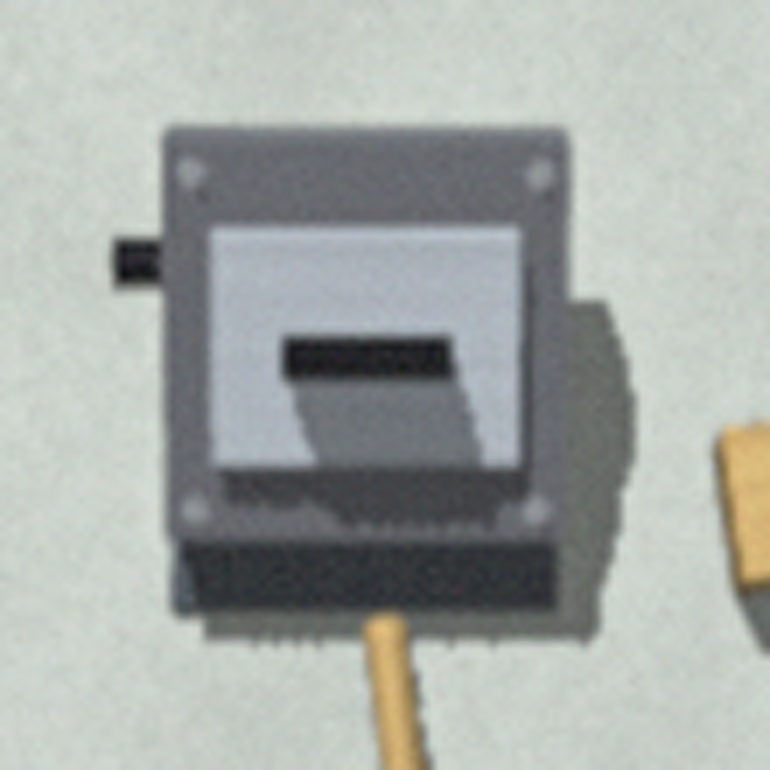

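View pics/c2.png

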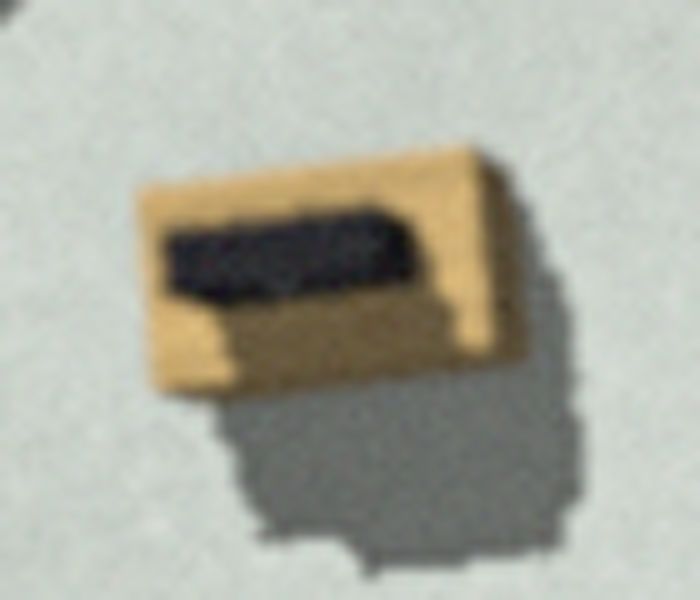

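View pics/c3.png

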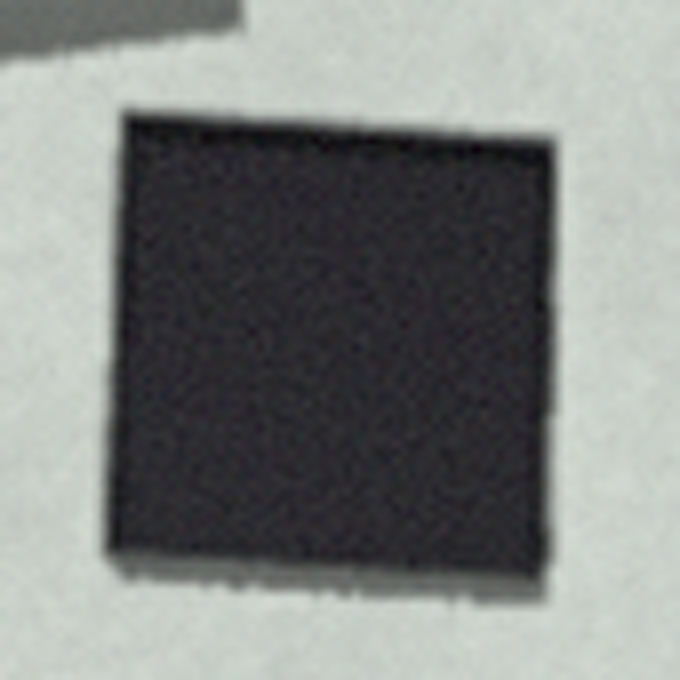

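```bash
cat > fit.py <<'E'
from h import *
from scipy.optimize import least_squares
from scipy.spatial.transform import Rotation as Ro
def boxR(yaw,tilt=25): return Ro.from_euler('z',yaw).as_matrix()@Ro.from_euler('y',-np.radians(tilt)).as_matrix()
def fitpose(obs,x0,tilt=25,fixz=None):
    # obs: list (d,u,v,local xyz)
    def f(p):
        z=p[3] if fixz is None else fixz
        R=boxR(p[2],tilt); t=np.array([p[0],p[1],z])
        return np.concatenate([proj(d,R@np.array(l)+t)-[u,v] for d,u,v,l in obs])
    r=least_squares(f,x0); return r.x,r.fun.reshape(-1,2)
E
python3 - <<'E'
from fit import *
d=load('top0')
def px(x,y,s,x0,y0): return (x+.5)/s-.5+x0,(y+.5)/s-.5+y0
face=[((165,128),(.085,.085,0)),((568,130),(.085,-.085,0)),((170,540),(-.085,.085,0)),((560,540),(-.085,-.085,0))]
cov=[((210,227),(.049,.064,.011)),((521,227),(.049,-.064,.011)),((521,466),(-.049,-.064,.011)),((212,468),(-.049,.064,.011))]
rib=[((284,338),(.007,.035,.041)),((450,338),(.007,-.035,.041)),((284,380),(-.007,.035,.041)),((453,380),(-.007,-.035,.041))]
for o in (face,cov,rib,face+cov):
    ob=[(d,*px(*p,7,270,170),l) for p,l in o]
    x,r=fitpose(ob,[.62,0,0,.088]); print('box',x.round(4),np.abs(r).max().round(2))
    x,r=fitpose(ob,[.62,0,0],fixz=.088); print('   fixed z',x.round(4),np.abs(r).max().round(2))
T=[((125,110),(.084,.084,.016)),((553,138),(.084,-.084,.016)),((545,575),(-.084,-.084,.016)),((110,550),(-.084,.084,.016))]
x,r=fitpose([(d,*px(*p,8,385,255),l) for p,l in T],[.4,-.32,0],tilt=0,fixz=0); print('tray',x.round(4),r.round(2).tolist())
S=[((138,187),(.03,.05,.06)),((475,150),(.03,-.05,.06)),((492,355),(-.03,-.05,.06)),((157,392),(-.03,.05,.06))]
x,r=fitpose([(d,*px(*p,10,170,250),l) for p,l in S],[.44,.33,0],tilt=0,fixz=0); print('stand',x.round(4),r.round(2).tolist())
P=cloud(d)
# plane of face/cover normal
m=P[202:206,304:342].reshape(-1,3); 
reg=P[204:216,302:342].reshape(-1,3); A=np.c_[reg[:,:2],np.ones(len(reg))]; c=np.linalg.lstsq(A,reg[:,2],rcond=None)[0]; print('cover plane',c, np.degrees(np.arctan(np.hypot(*c[:2]))), np.arctan2(c[1],c[0]))
E
```

```text
box [6.282e-01 1.000e-04 3.270e-02 9.390e-02] 0.85
   fixed z [6.296e-01 1.000e-04 3.270e-02] 0.98
box [6.220e-01 1.000e-04 3.930e-02 1.102e-01] 0.41
   fixed z [0.6273 0.     0.0393] 0.7
box [ 6.343e-01 -3.000e-04  3.670e-02  6.490e-02] 0.66
   fixed z [ 6.289e-01 -3.000e-04  3.670e-02] 0.62
box [6.257e-01 1.000e-04 3.480e-02 9.930e-02] 1.15
   fixed z [0.6284 0.     0.0348] 1.4
tray [ 0.4115 -0.3238 -0.0345] [[-0.29, -0.39], [0.37, -0.42], [0.43, 0.39], [-0.49, 0.37]]
stand [0.4477 0.3471 0.1512] [[0.13, 0.18], [0.2, -0.01], [0.11, -0.19], [-0.43, 0.02]]
cover plane [-3.17864837 -0.10437874  2.17366987] 72.54530648211652 -3.108766988054471
```

```bash
python3 -m handwheel '[[0,0,35,0,0,0],[0,0,35,0,0,0],[0,0,35,0,0,0],[18,35,0,0,0,6],[18,35,0,0,0,6],[18,35,0,0,0,6],[18,35,0,0,0,6],[18,35,0,0,0,6]]' 0.3 60
python3 -m handwheel '[[18,35,0,0,0,6],[18,35,0,0,0,6],[18,35,0,0,0,6],[18,35,0,0,0,6],[18,35,0,0,0,6],[18,35,0,0,0,6],[18,35,0,0,0,5.5],[0,0,0,0,0,0]]'
python3 -c "
from h import *
print(env.get_state()['joint_positions'].round(3))"
```

```text
time_s: 0.82
tool_pos: [0.3092, -0.4085, 0.3442]
ee_rot: [-0.0, 0.903, 0.429, -0.0]
ft_force: [0.8, 0.1, 0.1]
gripper_width: 0.0596
time_s: 1.48
tool_pos: [0.4386, -0.1568, 0.3452]
ee_rot: [-0.0, 0.689, 0.725, 0.003]
ft_force: [-0.1, 0.1, 0.2]
gripper_width: 0.0597
[ 0.69   0.39  -0.638  1.858  0.27   0.978 -0.011]
```

```bash
python3 -m handwheel '[[17,22,-5,0,-5,0],[17,22,-10,0,-5,0],[17,22,-15,0,-5,0],[17,22,-15,0,-5,0],[17,22,-15,0,-5,0],[17,22,-15,0,0,0],[17,22,-15,0,0,0],[0,0,0,0,0,0]]'
python3 - <<'E'
from h import *
import time
s=env.get_state();print(s['joint_positions'].round(3),s['tool_pos'])
shot('wrist','w1')
E
```

```text
time_s: 2.15
tool_pos: [0.552, -0.0125, 0.2568]
ee_rot: [0.147, 0.677, 0.708, 0.141]
ft_force: [0.7, 1.2, 0.6]
gripper_width: 0.0596
[ 0.023  0.454 -0.148  2.157  0.689  0.162 -0.714] [ 0.55196497 -0.01247818  0.25676437]
```

View pics/w1.png

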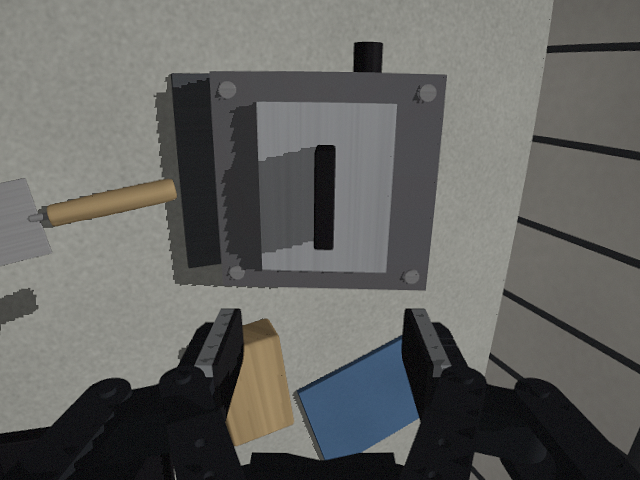

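```bash
python3 -c "
from h import *
crop('w1',200,60,460,300,3,'w1c')"
```

```text
(no output)
```

View pics/w1c.png

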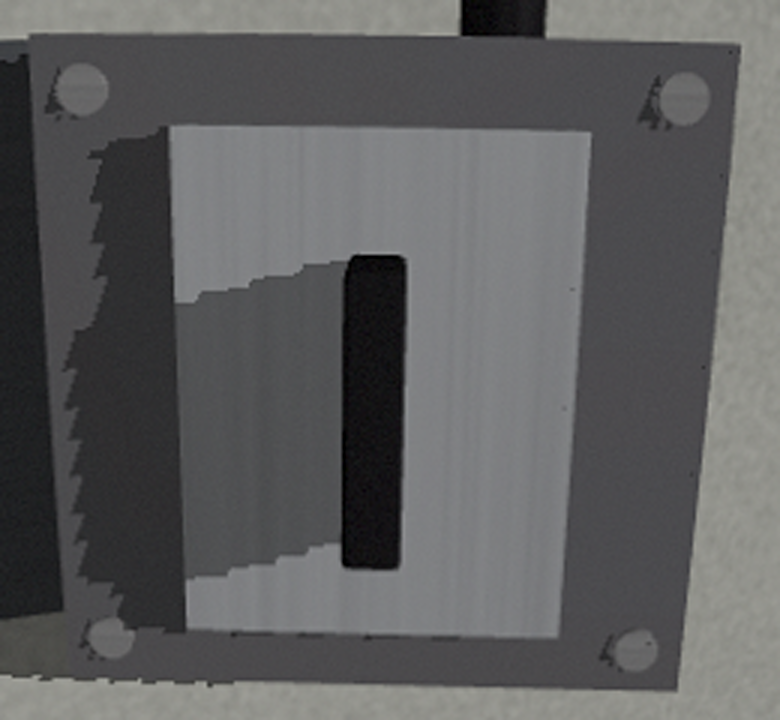

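Run:
```python
from fit import *
d=load('w1')
def px(x,y,s=3,x0=200,y0=60): return (x+.5)/s-.5+x0,(y+.5)/s-.5+y0
face=[((29,33),(-.085,.085,0)),((740,44),(.085,.085,0)),((677,691),(.085,-.085,0)),((66,676),(-.085,-.085,0))]
cov=[((168,126),(-.049,.064,.011)),((592,131),(.049,.064,.011)),((559,638),(.049,-.064,.011)),((186,630),(-.049,-.064,.011))]
rib=[((342,569),(-.007,-.035,.041)),((400,569),(.007,-.035,.041))]
for o in (face,cov,face+cov,face+cov+rib):
    ob=[(d,*px(*p),l) for p,l in o]
    x,r=fitpose(ob,[.62,0,0,.088]); print('box',x.round(4),r.round(1).tolist())
    def f(p): return fitpose(ob,[.62,0,0,.088],tilt=p)[1]
    print([ (t,np.abs(f(t)).max().round(2)) for t in (23,24,25,26,27)])
P=cloud(d); p=px(540,400); 
U=[P[int(v),int(u)] for u,v in [px(a,b) for a in range(430,560,20) for b in range(150,620,20)]]
U=np.array(U);c=U.mean(0); n=np.linalg.svd(U-c)[2][2]; n*=np.sign(n[2]); print('depth cover normal',n,'expected',boxR(.035)[:,2], c)
s=env.get_state(); print(s['tool_pos'], Ro.from_quat(s['ee_rot'][[1,2,3,0]]).as_matrix().round(3))
```

```text
box [0.6256 0.0014 0.0317 0.0878] [[-0.4, -0.2], [0.2, 0.1], [-0.5, 0.2], [0.7, -0.1]]
[(23, np.float64(1.21)), (24, np.float64(0.58)), (25, np.float64(0.72)), (26, np.float64(0.91)), (27, np.float64(1.59))]
box [0.6248 0.0014 0.0365 0.0898] [[0.1, -0.2], [-0.2, -0.0], [-0.1, 0.1], [0.2, 0.1]]
[(23, np.float64(0.87)), (24, np.float64(0.49)), (25, np.float64(0.24)), (26, np.float64(0.53)), (27, np.float64(0.93))]
box [0.6253 0.0013 0.0333 0.0885] [[-0.8, 0.0], [0.4, -0.1], [-0.1, 0.6], [0.7, 0.4], [0.6, -0.3], [-0.4, 0.3], [-0.6, -0.2], [0.2, -0.6]]
[(23, np.float64(1.78)), (24, np.float64(1.11)), (25, np.float64(0.82)), (26, np.float64(1.22)), (27, np.float64(1.91))]
box [0.6255 0.0014 0.0333 0.0882] [[-0.6, -0.1], [0.4, -0.2], [-0.1, 0.3], [0.9, 0.2], [0.8, -0.5], [-0.4, 0.1], [-0.6, -0.5], [0.3, -0.9], [-0.6, 0.5], [0.0, 1.0]]
[(23, np.float64(1.73)), (24, np.float64(0.98)), (25, np.float64(0.98)), (26, np.float64(1.63)), (27, np.float64(2.4))]
depth cover normal [0.87221393 0.07856375 0.48277385] expected [-0.42235943 -0.01478862  0.90630779] [0.64392259 0.00683893 0.11382032]
[ 0.55057442 -0.01610859  0.25725625] [[-0.037  0.917  0.397]
 [ 0.999  0.041 -0.003]
 [-0.019  0.396 -0.918]]
```

```bash
cat > go.py <<'E'
from fit import *
import time
BOX=np.array([.6265,.001,.088]); BY=.035
def toolR(zdir,ydir):
    z=zdir/np.linalg.norm(zdir); y=ydir-z*(z@ydir); y/=np.linalg.norm(y); return np.c_[np.cross(y,z),y,z]
def delta(pos,R):
    s=env.get_state(); q=s['ee_rot']; C=Ro.from_quat(q[[1,2,3,0]]).as_matrix()
    rv=Ro.from_matrix(R@C.T).as_rotvec(degrees=True)
    print('d mm',((pos-s['tool_pos'])*1000).round(1),'rot',rv.round(2),'| t',round(s['time_s'],2),'F',s['ft_force'].round(1),'w',round(s['gripper_width'],4),'q',s['joint_positions'].round(2))
def boxtarget(off): 
    B=boxR(BY); return BOX+B@np.array(off), toolR(-B[:,2],B[:,0])
E
python3 -c "
from go import *
delta(*boxtarget([0,0,.06]))"
```

```text
d mm [  50.6   16.2 -114.9] rot [ 1.16 -1.62 -0.09] | t 2.2 F [-0.6 -0.4  0.4] w 0.0599 q [ 0.03  0.45 -0.15  2.16  0.69  0.17 -0.71]
```

```bash
python3 -m handwheel '[[7,3,-16,1,-1.5,0],[7,3,-16,0,0,0],[7,3,-16,0,0,0],[7,3,-16,0,0,0],[7,3,-16,0,0,0],[7,1,-16,0,0,0],[7,0,-16,0,0,0],[0,0,0,0,0,0]]'
python3 -c "
from go import *
delta(*boxtarget([0,0,.06]))
shot('wrist','w2')
shot('side','s2')
delta(*boxtarget([0,0,.06]))
"
```

```text
time_s: 2.87
tool_pos: [0.5773, -0.0162, 0.1858]
ee_rot: [0.147, 0.683, 0.701, 0.144]
ft_force: [-0.9, -0.0, 0.3]
gripper_width: 0.0598
d mm [ 23.9  16.3 -43.4] rot [ 0.57 -1.3   0.6 ] | t 2.87 F [-0.9 -0.   0.3] w 0.0598 q [ 0.12  0.62 -0.28  2.16  1.79  0.2  -1.81]
d mm [ 24.4  16.3 -45. ] rot [ 0.6  -1.26  0.61] | t 2.97 F [0.3 0.5 0.4] w 0.0597 q [ 0.11  0.62 -0.28  2.17  1.79  0.2  -1.81]
```

View pics/w2.png

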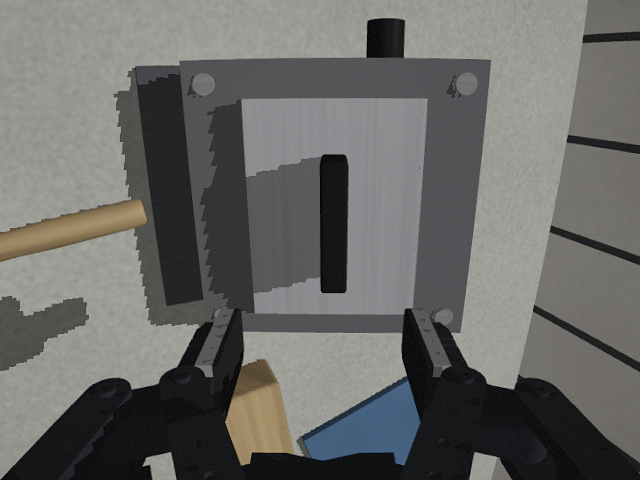

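```bash
python3 -m handwheel '[[4,3,-7,0,0,0],[4,3,-7,0,0,0],[4,3,-7,0,0,0],[4,3,-7,0,0,0],[4,3,-7,0,0,0],[4,1,-8,0,0,0],[0,0,0,0.6,-1.3,0.6],[0,0,0,0,0,0]]'
python3 -c "
from go import *
delta(*boxtarget([0,0,.06]))
shot('wrist','w3')
"
```

```text
time_s: 3.63
tool_pos: [0.6006, 0.0007, 0.143]
ee_rot: [0.15, 0.678, 0.703, 0.156]
ft_force: [-1.0, -1.0, -0.4]
gripper_width: 0.0599
d mm [ 0.6 -0.5 -0.7] rot [ 0.    0.01 -0.1 ] | t 3.63 F [-1.  -1.  -0.4] w 0.0599 q [ 0.2   0.75 -0.46  2.14  2.    0.36 -2.  ]
```

View pics/w3.png

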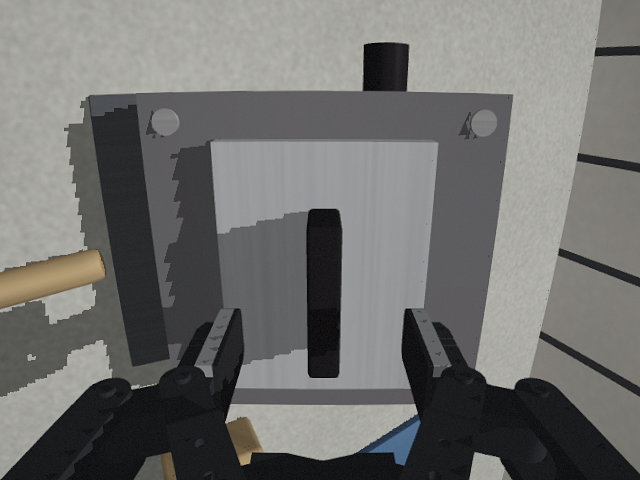

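```bash
python3 -m handwheel '[[2.8,0,-5.5,0,0,0],[2.8,0,-5.5,0,0,0],[2.8,0,-5.5,0,0,0],[2.7,0,-5.5,0,0,0],[2.7,0,-5.5,0,0,0],[2.7,0,-5.5,0,0,0],[0,0,0,0,0,0],[0,0,0,0,0,0]]'
python3 -c "
from go import *
delta(*boxtarget([0.0008,0,.024]))
shot('wrist','w4')
"
```

```text
time_s: 4.35
tool_pos: [0.6177, 0.0012, 0.1111]
ee_rot: [0.151, 0.677, 0.703, 0.156]
ft_force: [-0.3, 1.2, 0.7]
gripper_width: 0.0597
d mm [-0.7 -0.6 -1. ] rot [ 0.01  0.08 -0.12] | t 4.35 F [-0.3  1.2  0.7] w 0.0597 q [ 0.21  0.83 -0.49  2.11  2.06  0.41 -2.03]
```

View pics/w4.png

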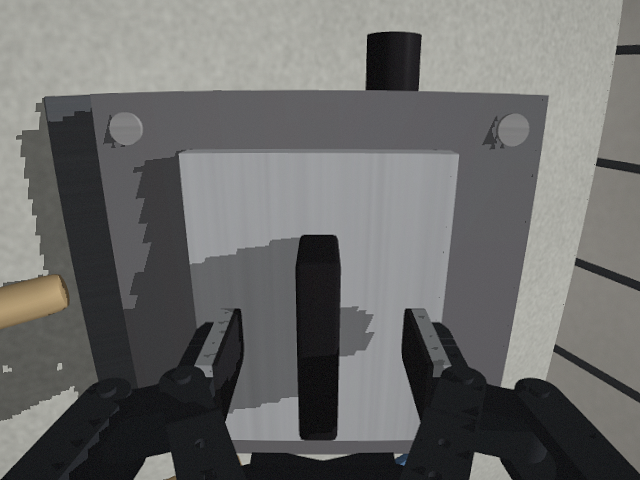

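```bash
python3 -m handwheel '[[-0.8,-0.5,-0.5,0,0,0],[0,0,0,0,0,0],[0,0,0,0,0,0],[0,0,0,0,0,0],[0,0,0,0,0,0],[0,0,0,0,0,0],[0,0,0,0,0,0],[0,0,0,0,0,0]]' 1 60
python3 -c "
from go import *
delta(*boxtarget([0,0,.024]))
shot('wrist','w5')
"
```

```text
time_s: 5.07
tool_pos: [0.6168, 0.0007, 0.1115]
ee_rot: [0.151, 0.677, 0.703, 0.156]
ft_force: [-3.0, -0.1, 5.4]
gripper_width: 0.0128
d mm [-0.5 -0.  -1.7] rot [ 0.03  0.13 -0.13] | t 5.07 F [-3.  -0.1  5.4] w 0.0128 q [ 0.22  0.83 -0.49  2.11  2.06  0.42 -2.03]
```

View pics/w5.png

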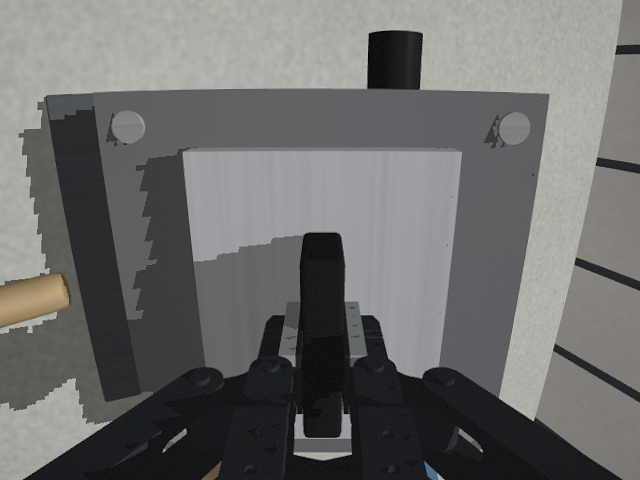

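```bash
python3 -m handwheel '[[0,0,0,0,0,0],[-2,0,4.5,0,0,0],[-3,0,6.5,0,0,0],[-4,0,9,0,0,0],[-5,-0.3,11,0,0,0],[-5,-0.3,11,0,0,0],[-5,-0.3,11,0,0,0],[0,0,0,0,0,0]]' 1 80
python3 -c "
from go import *
delta(*boxtarget([0,0,.024]))
shot('wrist','w6')
"
```

```text
time_s: 5.78
tool_pos: [0.5928, 0.0002, 0.1666]
ee_rot: [0.152, 0.677, 0.703, 0.157]
ft_force: [0.4, 0.2, -1.6]
gripper_width: 0.0121
d mm [ 23.6   0.4 -56.9] rot [ 0.04  0.27 -0.18] | t 5.78 F [ 0.4  0.2 -1.6] w 0.0121 q [ 0.18  0.69 -0.42  2.16  1.95  0.31 -1.96]
```

View pics/w6.png

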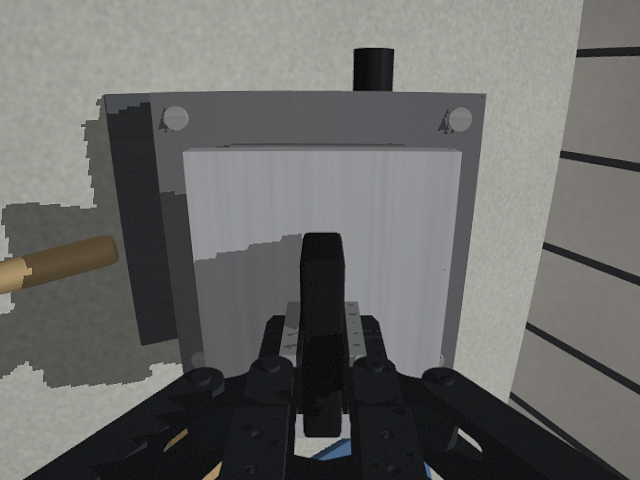

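```bash
python3 -m handwheel '[[-8,0,12,0,3,0],[-11,-8,14,0,3,0],[-11,-16,14,0,3,0],[-11,-20,14,0,3,0],[-11,-22,14,0,3,0],[-11,-22,12,0,3,0],[-11,-22,0,0,3,0],[-11,-22,0,0,3,0]]'
python3 -c "
from go import *
T=np.array([.4115,-.3238,.0295])
print('tray',T)
y=-.0345
delta(T,toolR(np.array([0,0,-1.]),np.array([np.cos(y),np.sin(y),0])))
"
```

```text
time_s: 6.5
tool_pos: [0.5403, -0.1042, 0.2019]
ee_rot: [0.067, 0.693, 0.716, 0.051]
ft_force: [0.8, -2.0, -2.6]
gripper_width: 0.0128
tray [ 0.4115 -0.3238  0.0295]
d mm [-128.8 -219.6 -172.4] rot [ 1.45  9.6  -3.8 ] | t 6.5 F [ 0.8 -2.  -2.6] w 0.0128 q [ 0.51  0.65 -0.66  1.98  0.79  0.58 -0.64]
```

```bash
python3 -m handwheel '[[-13,-20,4,0.2,1.4,-0.5],[-17,-29,4,0.2,1.4,-0.5],[-20,-34,4,0.2,1.4,-0.5],[-20,-34,0,0.2,1.4,-0.5],[-20,-34,0,0.2,1.4,-0.5],[-18,-30,0,0.2,1.4,-0.5],[-13,-23,0,0.2,1.2,-0.5],[-8,-16,0,0,0,-0.3]]'
python3 -c "
from go import *
T=np.array([.4115,-.3238,.0295])
y=-.0345
delta(T,toolR(np.array([0,0,-1.]),np.array([np.cos(y),np.sin(y),0])))
shot('top','t2'); shot('wrist','w7'); crop('t2',385,235,470,340,7,'t2c')
delta(T,toolR(np.array([0,0,-1.]),np.array([np.cos(y),np.sin(y),0])))
"
```

```text
time_s: 7.17
tool_pos: [0.4096, -0.3272, 0.2126]
ee_rot: [0.001, 0.721, 0.693, -0.001]
ft_force: [1.2, -1.0, -1.3]
gripper_width: 0.0122
d mm [   1.9    3.4 -183.1] rot [ 0.13 -0.04  0.32] | t 7.17 F [ 1.2 -1.  -1.3] w 0.0122 q [ 1.04  0.69 -0.76  1.88  0.64  0.83 -0.1 ]
d mm [   2.6    4.  -182.8] rot [ 0.18 -0.06  0.47] | t 7.27 F [-0.5 -0.4 -2.2] w 0.0127 q [ 1.04  0.69 -0.76  1.88  0.64  0.83 -0.1 ]
```

View pics/t2c.png

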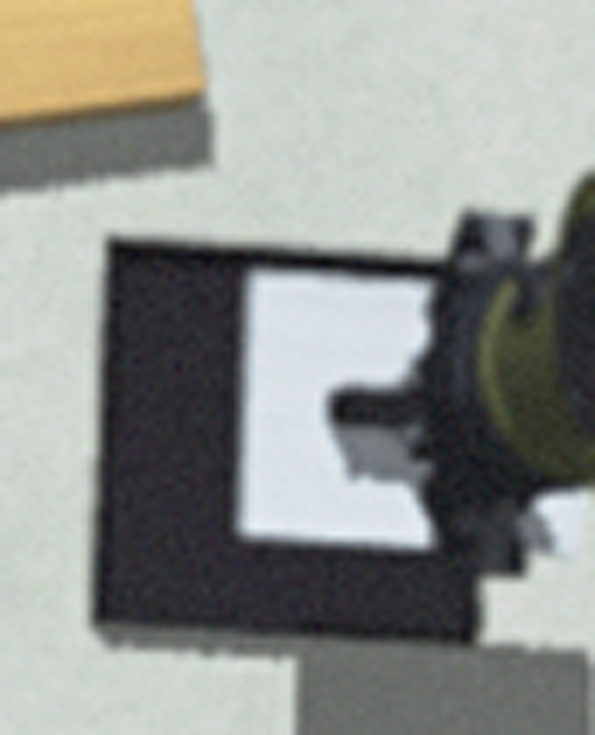

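View pics/w7.png

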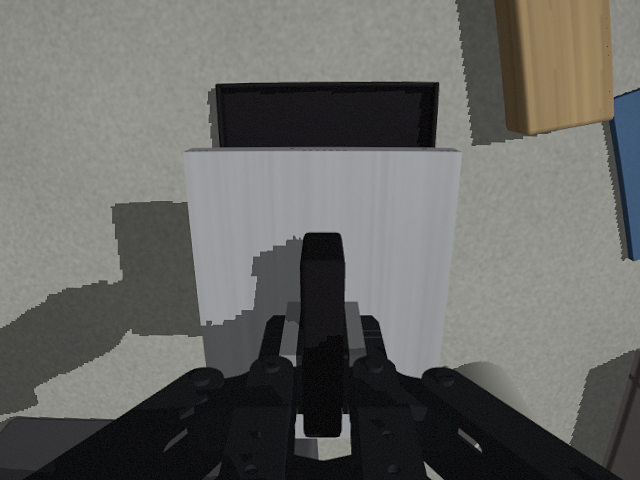

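```bash
python3 -m handwheel '[[1,2,-12,0,0,0.4],[1.5,2,-24,0,0,0],[0,0,-30,0,0,0],[0,0,-30,0,0,0],[0,0,-30,0,0,0],[0,0,-22,0,0,0],[0,0,-10,0,0,0],[0,0,0,0,0,0]]'
python3 -c "
from go import *
T=np.array([.4115,-.3238,.0295])
y=-.0345
delta(T,toolR(np.array([0,0,-1.]),np.array([np.cos(y),np.sin(y),0])))
shot('wrist','w8')
"
```

```text
time_s: 7.93
tool_pos: [0.4137, -0.3181, 0.0535]
ee_rot: [-0.001, 0.716, 0.698, -0.0]
ft_force: [-0.1, 0.4, -0.9]
gripper_width: 0.0127
d mm [ -2.2  -5.7 -24. ] rot [-0.04 -0.04 -0.47] | t 7.93 F [-0.1  0.4 -0.9] w 0.0127 q [ 0.87  0.91 -0.52  1.99  0.95  0.5  -0.38]
```

View pics/w8.png

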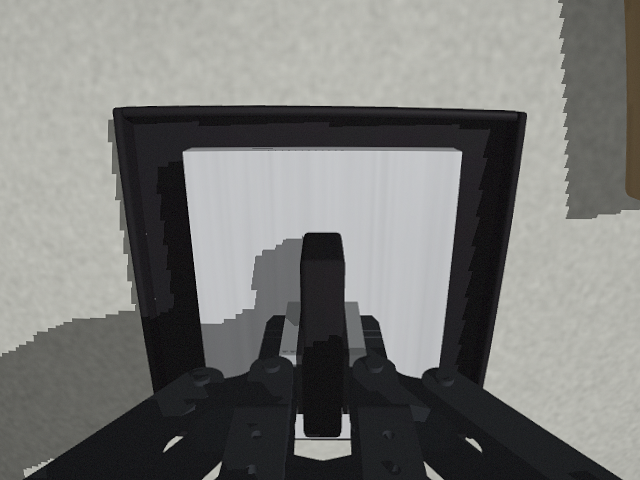

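```bash
python3 -m handwheel '[[-2,-4,-4,0,0,-0.5],[0,-1,-5,0,0,0],[0,0,-4,0,0,0],[0,0,-3,0,0,0],[0,0,-2,0,0,0],[0,0,-2,0,0,0],[0,0,-1.5,0,0,0],[0,0,0,0,0,0]]'
python3 -c "
from go import *
T=np.array([.4115,-.3238,.0295])
y=-.0345
delta(T,toolR(np.array([0,0,-1.]),np.array([np.cos(y),np.sin(y),0])))
"
```

```text
time_s: 8.65
tool_pos: [0.4123, -0.3245, 0.0338]
ee_rot: [0.001, 0.72, 0.694, 0.0]
ft_force: [-0.3, -0.1, -2.4]
gripper_width: 0.0123
d mm [-0.8  0.7 -4.3] rot [0.09 0.12 0.12] | t 8.65 F [-0.3 -0.1 -2.4] w 0.0123 q [ 0.86  0.94 -0.48  1.99  0.99  0.46 -0.41]
```

```bash
python3 -m handwheel '[[0,0,-1.5,0,0,0],[0,0,-1,0,0,0],[0,0,-1,0,0,0],[0,0,-0.7,0,0,0],[0,0,0,0,0,0],[0,0,0,0,0,0],[0,0,0,0,0,0],[0,0,0,0,0,0]]'
```

```text
time_s: 9.32
tool_pos: [0.4124, -0.3246, 0.0298]
ee_rot: [0.002, 0.72, 0.694, 0.0]
ft_force: [-0.0, -0.1, -1.5]
gripper_width: 0.0128
```

```bash
python3 -m handwheel '[[0,0,-0.7,0,0,0],[0,0,-0.7,0,0,0],[0,0,0,0,0,0],[0,0,0,0,0,0],[0,0,0,0,0,0],[0,0,0,0,0,0],[0,0,0,0,0,0],[0,0,0,0,0,0]]'
```

```text
time_s: 9.98
tool_pos: [0.4125, -0.3247, 0.0286]
ee_rot: [0.002, 0.72, 0.694, 0.0]
ft_force: [-0.2, 0.5, 5.8]
gripper_width: 0.0125
```

```bash
python3 -m handwheel '[[0,0,0,0,0,0],[0,0,0,0,0,0],[0,0,0,0,0,0],[0,0,0,0,0,0],[0,0,0,0,0,0],[0,0,0,0,0,0],[0,0,5,0,0,0],[0,0,8,0,0,0]]' 0.3
python3 -m handwheel '[[0,0,15,0,0,0],[0,0,25,0,0,0],[0,0,30,0,0,0],[0,0,30,0,0,0],[0,0,30,0,0,0],[0,0,30,0,0,0],[0,0,20,0,0,0],[0,0,0,0,0,0]]'
python3 -c "
from go import *
shot('wrist','w9')
print(env.get_state()['joint_positions'].round(2))"
```

```text
time_s: 10.65
tool_pos: [0.4119, -0.3243, 0.0413]
ee_rot: [0.001, 0.72, 0.694, 0.0]
ft_force: [-0.1, -0.1, -0.1]
gripper_width: 0.0597
time_s: 11.32
tool_pos: [0.4147, -0.3251, 0.2263]
ee_rot: [0.005, 0.72, 0.694, 0.001]
ft_force: [0.8, 0.2, -1.0]
gripper_width: 0.0597
[ 1.04  0.67 -0.78  1.87  0.62  0.85 -0.09]
```

View pics/w9.png

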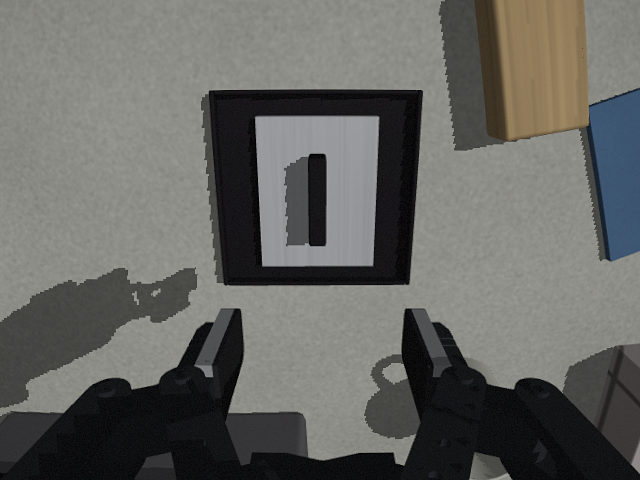

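```bash
python3 -m handwheel '[[0,14,15,0,0,0.4],[0,28,15,0,0,0.4],[1,30,15,0,0,0.4],[1,30,5,0,0,0.4],[1,30,0,0,0,0.4],[1,30,0,0,0,0.4],[1,30,0,0,0,0.4],[1,30,0,0,0,0.4]]'
python3 -m handwheel '[[2,30,0,0,0,0.5],[2,30,0,0,0,0.5],[2,30,0,0,0,0.5],[2,30,0,0,0,0.5],[2,30,0,0,0,0.5],[2,30,0,0,0,0.5],[2,30,0,0,0,0.5],[2,30,0,0,0,0.5]]'
python3 -c "
from go import *
S=np.array([.4477,.3471,.2]);y=.151
delta(S,toolR(np.array([0,0,-1.]),np.array([np.cos(y),np.sin(y),0])))
"
```

```text
time_s: 12.03
tool_pos: [0.4172, -0.1014, 0.2708]
ee_rot: [0.001, 0.7, 0.714, -0.0]
ft_force: [1.0, 0.2, -0.4]
gripper_width: 0.0599
time_s: 12.7
tool_pos: [0.4334, 0.1383, 0.2706]
ee_rot: [0.001, 0.675, 0.738, -0.001]
ft_force: [0.3, 0.6, 0.1]
gripper_width: 0.06
d mm [ 14.3 208.8 -70.6] rot [0.15 0.05 3.51] | t 12.7 F [0.3 0.6 0.1] w 0.06 q [ 0.14  0.52 -0.84  2.    0.52  0.85 -0.91]
```

```bash
python3 -m handwheel '[[2,28,0,0,0,0.5],[2,28,0,0,0,0.5],[2,28,-5,0,0,0.5],[2,28,-10,0,0,0.5],[2,26,-10,0,0,0.5],[2,20,-10,0,0,0.5],[2,10,-5,0,0,0.5],[0,0,0,0,0,0]]'
python3 -c "
from go import *
S=np.array([.4477,.3471,.2]);y=.151
f=lambda:delta(S,toolR(np.array([0,0,-1.]),np.array([np.cos(y),np.sin(y),0])))
f()
shot('wrist','w10')
f()
"
```

```text
time_s: 13.37
tool_pos: [0.4472, 0.307, 0.2299]
ee_rot: [0.0, 0.651, 0.759, -0.001]
ft_force: [-0.2, -0.2, -0.7]
gripper_width: 0.0601
d mm [  0.5  40.1 -29.9] rot [ 0.08 -0.   -0.14] | t 13.37 F [-0.2 -0.2 -0.7] w 0.0601 q [-0.23  0.69 -0.77  1.81  0.6   0.9  -1.13]
d mm [  0.   42.  -30.4] rot [ 0.17  0.04 -0.02] | t 13.42 F [-0.5  0.2 -0.3] w 0.06 q [-0.23  0.69 -0.77  1.81  0.6   0.9  -1.13]
```

View pics/w10.png

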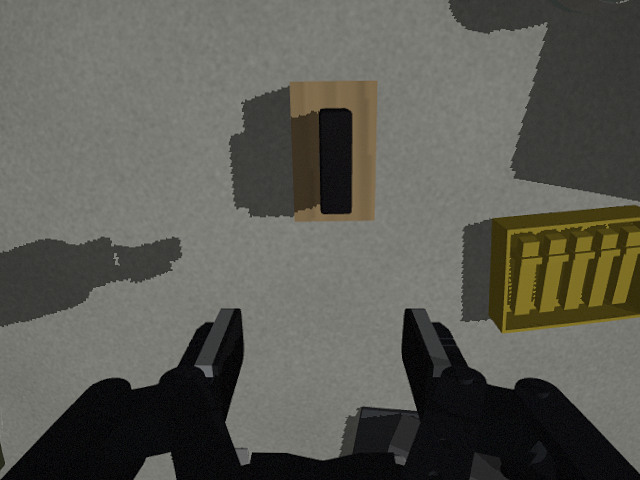

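Run:
```python
from fit import *
d=load('w10'); crop('w10',270,60,400,240,4.0,'w10c')
h=[((320,108),(-.01,.032,.106)),((351.5,108.5),(.01,.032,.106)),((352,214),(.01,-.032,.106)),((321,212),(-.01,-.032,.106))]
S=[((291,81),(-.03,.05,.06)),((377,81),(.03,.05,.06)),((374,220),(.03,-.05,.06)),((295,220),(-.03,-.05,.06))]
for o in (h,S,h+S):
    x,r=fitpose([(d,*p,l) for p,l in o],[.44,.33,.15],tilt=0,fixz=0); print(x.round(4),r.round(1).tolist())
```

```text
[0.4477 0.3504 0.166 ] [[-1.0, 0.5], [1.5, -0.4], [0.1, -1.2], [-0.6, 1.1]]
[0.448  0.3494 0.1629] [[-0.8, -0.2], [1.1, -0.8], [0.3, 0.3], [-0.7, 1.0]]
[0.4478 0.35   0.1638] [[-0.8, 1.2], [1.7, 0.4], [0.0, -0.6], [-0.6, 1.7], [-1.0, -1.0], [1.0, -1.7], [0.3, -0.4], [-0.7, 0.3]]
```

View pics/w10c.png

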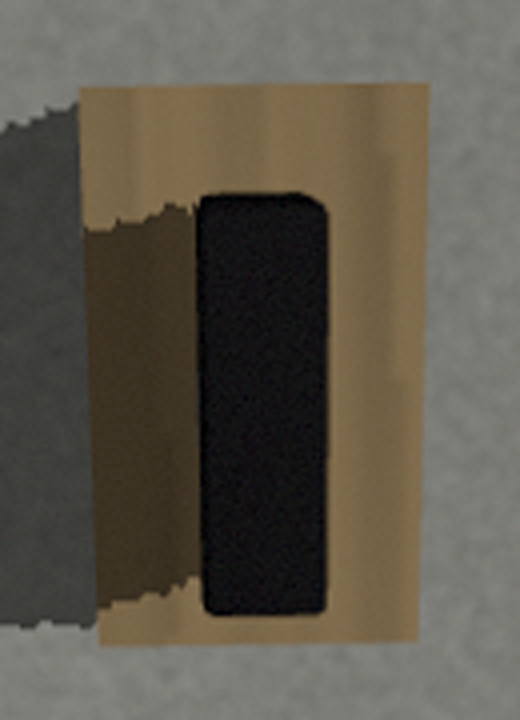

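```bash
python3 -m handwheel '[[0,8,-7,0,0,0],[0,8,-14,0,0,0.2],[0,8,-18,0,0,0],[0,8,-18,0,0,0],[0,8,-18,0,0,0],[0,2,-18,0,0,0],[0,1,-10,0,0,0],[0,0,0,0,0,0]]'
python3 -c "
from go import *
S=np.array([.448,.349,.080]);y=.155
f=lambda:delta(S,toolR(np.array([0,0,-1.]),np.array([np.cos(y),np.sin(y),0])))
shot('wrist','w11')
f()
"
```

```text
time_s: 14.08
tool_pos: [0.4474, 0.3468, 0.1259]
ee_rot: [0.001, 0.651, 0.759, -0.002]
ft_force: [-0.9, -0.4, -0.4]
gripper_width: 0.0598
d mm [  0.1   1.7 -47.3] rot [0.2  0.06 0.09] | t 14.13 F [0.8 1.1 0.6] w 0.0599 q [-0.37  0.84 -0.65  1.83  0.75  0.74 -1.29]
```

View pics/w11.png

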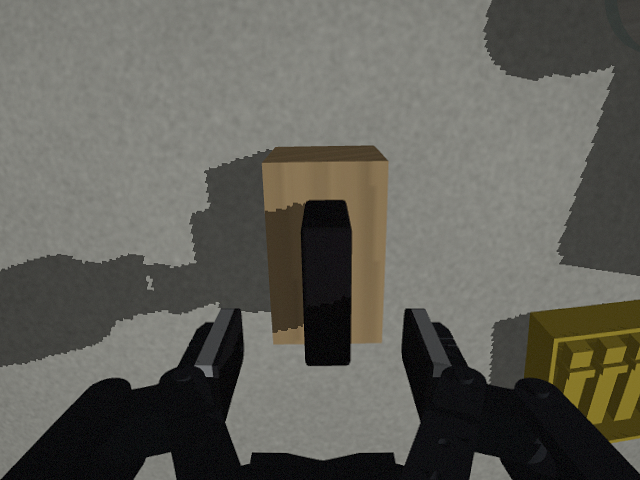

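```bash
python3 -m handwheel '[[1,0.8,-4,0,0,0],[0.9,0.7,-7,0,0,0],[0,0,-8,0,0,0],[0,0,-8,0,0,0],[0,0,-8,0,0,0],[0,0,-7,0,0,0],[0,0,-4,0,0,0],[0,0,0,0,0,0]]'
python3 -c "
from go import *
S=np.array([.448,.349,.080]);y=.155
f=lambda:delta(S,toolR(np.array([0,0,-1.]),np.array([np.cos(y),np.sin(y),0])))
shot('wrist','w12')
f()
"
```

```text
time_s: 14.8
tool_pos: [0.4497, 0.3494, 0.0812]
ee_rot: [0.001, 0.651, 0.759, -0.001]
ft_force: [0.3, -0.2, 0.7]
gripper_width: 0.0597
d mm [-1.9 -0.8 -1.8] rot [0.12 0.11 0.07] | t 14.85 F [ 0.1 -0.4 -0.2] w 0.06 q [-0.4   0.91 -0.6   1.84  0.82  0.66 -1.35]
```

View pics/w12.png

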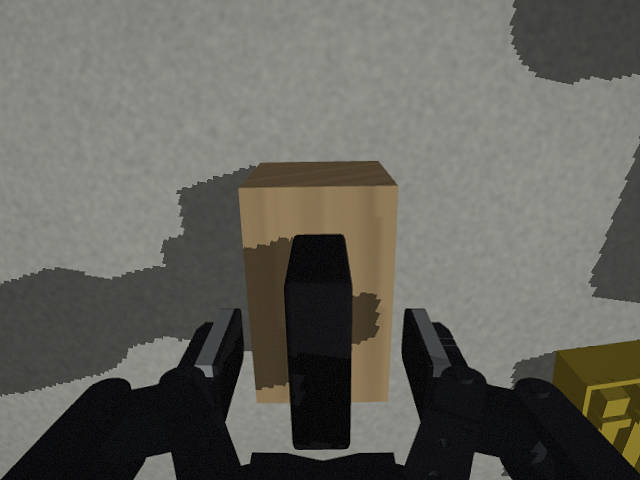

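```bash
python3 -m handwheel '[[-0.8,-0.4,-0.5,0,0,0],[0,0,0,0,0,0],[0,0,0,0,0,0],[0,0,0,0,0,0],[0,0,0,0,0,0],[0,0,0,0,0,0],[0,0,0,0,0,0],[0,0,0,0,0,0]]' 1 60
python3 -c "
from go import *
S=np.array([.448,.349,.080]);y=.155
f=lambda:delta(S,toolR(np.array([0,0,-1.]),np.array([np.cos(y),np.sin(y),0])))
shot('wrist','w13')
f()
"
```

```text
time_s: 15.52
tool_pos: [0.4496, 0.3497, 0.0823]
ee_rot: [0.002, 0.651, 0.759, 0.001]
ft_force: [-0.5, -0.6, 5.4]
gripper_width: 0.0189
d mm [-1.6 -0.8 -2.3] rot [0.05 0.19 0.09] | t 15.57 F [-0.5 -0.2  6.1] w 0.0195 q [-0.41  0.91 -0.59  1.84  0.82  0.65 -1.35]
```

View pics/w13.png

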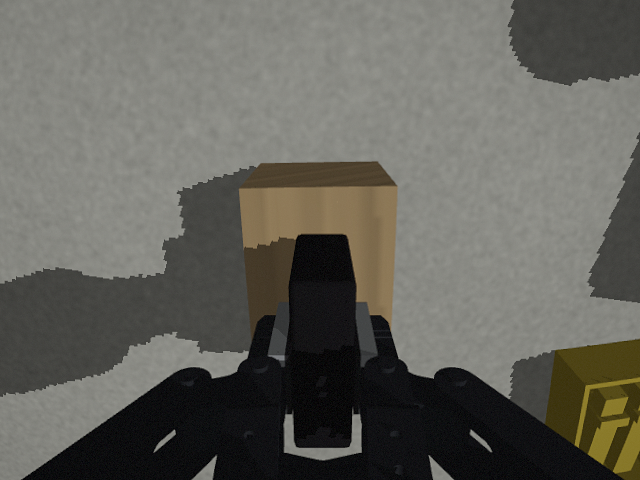

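Run:
```python
from fit import *
d=load('w13'); crop('w13',270,220,380,460,3.0,'w13c')
for fn,h in (('w13',[((289,283),(-.01,.032,.106)),((355.5,281),(.01,.032,.106)),((352,447),(.01,-.032,.106)),((294,446),(-.01,-.032,.106))]),
 ('w12',[((286,284),(-.01,.032,.106)),((352,284),(.01,.032,.106)),((350,449),(.01,-.032,.106)),((291,449),(-.01,-.032,.106))])):
    d=load(fn)
    x,r=fitpose([(d,*p,l) for p,l in h],[.44,.33,.15],tilt=0,fixz=0); print(x.round(4),r.round(1).tolist())
```

```text
[0.4483 0.3499 0.1586] [[-1.6, -2.3], [1.5, -0.7], [0.1, 1.6], [0.1, 3.0]]
[0.4476 0.3494 0.159 ] [[-2.1, -1.4], [2.1, -1.7], [-0.3, 2.2], [0.3, 2.5]]
```

View pics/w13c.png

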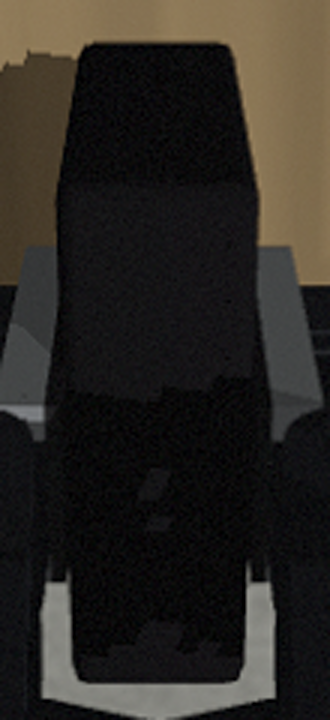

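```bash
python3 -m handwheel '[[0,0,0,0,0,0],[0,0,4,0,0,0],[0,0,8,0,0,0],[0,0,12,0,0,0],[0,0,18,0,0,0],[0,0,24,0,0,0],[0,0,28,0,0,0],[0,0,28,0,0,0]]' 1 80
python3 -c "
from go import *
delta(*boxtarget([0,0,.15]))
shot('wrist','w14');shot('side','s14')
crop('s14',220,230,380,430,4,'s14c')
"
```

```text
time_s: 16.23
tool_pos: [0.449, 0.3492, 0.2056]
ee_rot: [0.001, 0.651, 0.759, 0.0]
ft_force: [1.5, 0.3, -0.8]
gripper_width: 0.019
d mm [ 114.2 -350.4   18.3] rot [  2.45 -24.8   -6.69] | t 16.23 F [ 1.5  0.3 -0.8] w 0.019 q [-0.32  0.75 -0.74  1.76  0.63  0.89 -1.19]
```

View pics/w14.png

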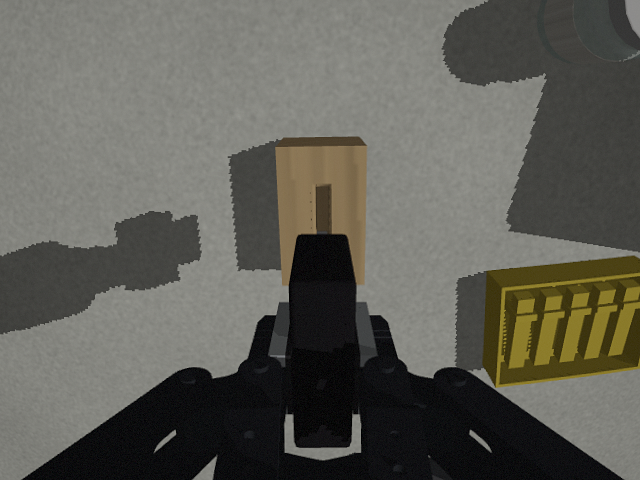

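View pics/s14.png

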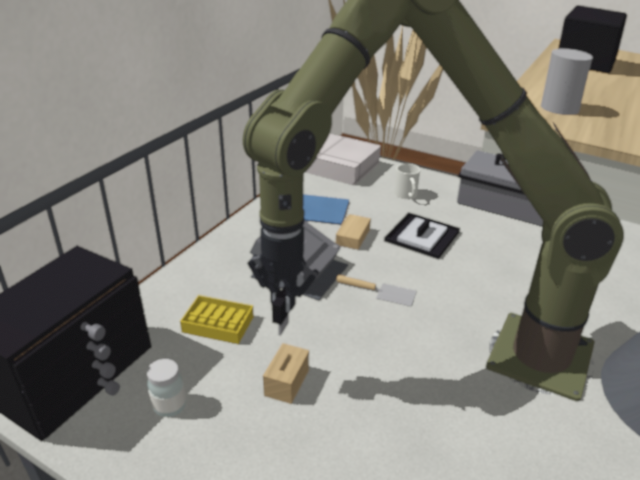

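```bash
python3 -m handwheel '[[5,-10,12,0,0,-0.4],[8,-20,12,0,0,-0.8],[8,-28,10,0,-1.5,-0.9],[8,-30,8,0.1,-1.5,-0.9],[8,-30,5,0.2,-1.5,-0.9],[8,-30,0,0.2,-1.5,-0.9],[8,-30,0,0.2,-1.5,-0.9],[8,-28,0,0.2,-1.5,-0.9]]'
python3 -m handwheel '[[8,-28,0,0.2,-2,0],[8,-26,0,0.2,-2,0],[8,-24,0,0.2,-2,0],[8,-22,0,0.2,-2,0],[8,-18,-3,0.2,-2,0],[6,-12,-5,0.2,-2,0],[5,-6,-5,0.2,-2,0],[0,0,0,0,0,0]]'
python3 -c "
from go import *
delta(*boxtarget([0,0,.15]))
"
```

```text
time_s: 17.0
tool_pos: [0.5101, 0.1413, 0.251]
ee_rot: [0.056, 0.692, 0.718, 0.058]
ft_force: [1.3, -0.3, -1.7]
gripper_width: 0.0191
time_s: 17.67
tool_pos: [0.5595, 0.0039, 0.2364]
ee_rot: [0.134, 0.681, 0.704, 0.148]
ft_force: [-0.3, -0.5, -0.9]
gripper_width: 0.019
d mm [  3.6  -5.1 -12.4] rot [-0.61 -2.01 -0.05] | t 17.67 F [-0.3 -0.5 -0.9] w 0.019 q [ 0.18  0.52 -0.41  2.15  1.17  0.25 -1.22]
```

```bash
python3 -m handwheel '[[1,-1.5,-4,-0.3,-1,0],[1,-1.5,-4,-0.3,-1,0],[1,-1,-4,0,0,0],[0,0,0,0,0,0],[0,0,0,0,0,0],[0,0,0,0,0,0],[0,0,0,0,0,0],[0,0,0,0,0,0]]'
python3 -c "
from go import *
delta(*boxtarget([0,0,.15]))
shot('wrist','w15')
delta(*boxtarget([0,0,.15]))
crop('w15',170,60,490,300,2.5,'w15c')
"
```

```text
time_s: 18.33
tool_pos: [0.5651, 0.0037, 0.2273]
ee_rot: [0.149, 0.677, 0.703, 0.158]
ft_force: [1.1, -0.1, -1.3]
gripper_width: 0.0188
d mm [-1.9 -4.9 -3.3] rot [-0.28  0.09 -0.24] | t 18.33 F [ 1.1 -0.1 -1.3] w 0.0188 q [ 0.06  0.53 -0.24  2.18  1.54  0.15 -1.59]
d mm [-1.9 -4.8 -3.2] rot [-0.27  0.08 -0.24] | t 18.38 F [-0.4 -0.7 -1.6] w 0.019 q [ 0.06  0.53 -0.24  2.18  1.54  0.15 -1.59]
```

View pics/w15.png

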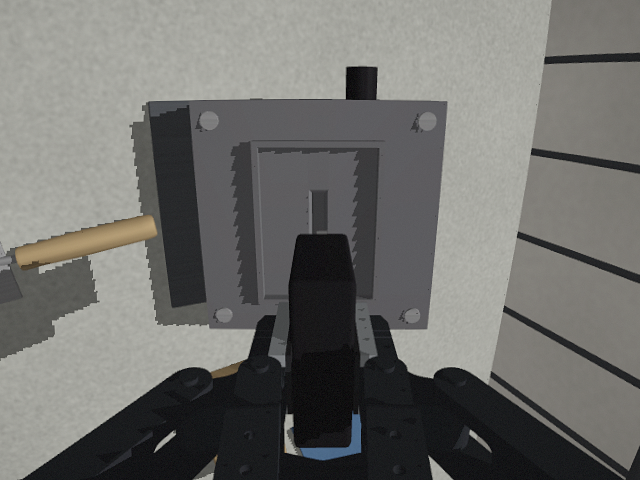

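View pics/w15c.png

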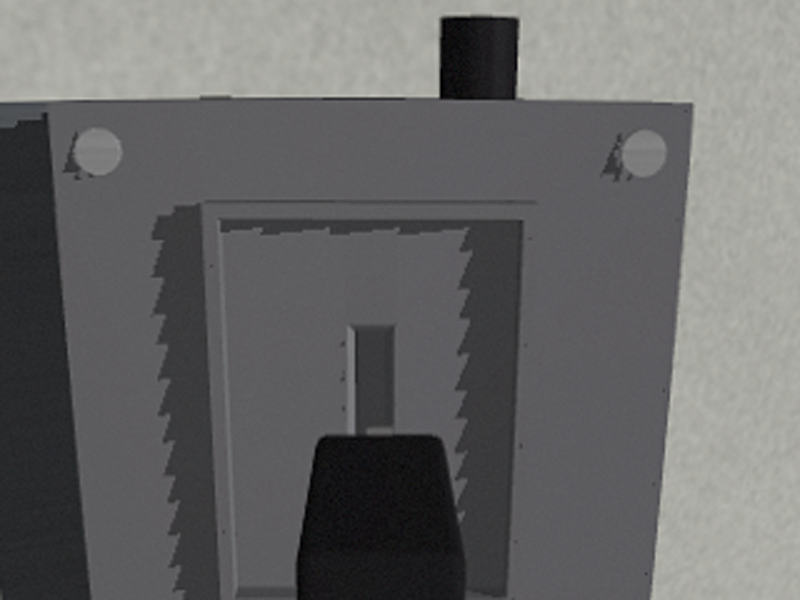

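Run:
```python
from fit import *
d=load('w15')
def px(x,y,s=2.5,x0=170,y0=60): return (x+.5)/s-.5+x0,(y+.5)/s-.5+y0
face=[(px(48,102),(-.085,.085,0)),(px(693,103),(.085,.085,0)),((427.5,328.5),(.085,-.085,0)),((211,328),(-.085,-.085,0))]
slot=[(px(347,325),(-.0065,.025,0)),(px(396,325),(.0065,.025,0))]
rim=[(px(204,203),(-.044,.059,.008)),(px(537,203),(.044,.059,0)),(px(219,220),(-.040,.055,.008)),(px(523,221),(.040,.055,.008))]
for o in (face,face+slot,face+slot+rim):
    x,r=fitpose([(d,*p,l) for p,l in o],[.62,0,0,.088]); print(x.round(4),r.round(1).tolist())
    x,r=fitpose([(d,*p,l) for p,l in o],[.62,0,0],fixz=.088); print(x.round(4))
```

```text
[0.6265 0.0012 0.0377 0.0874] [[0.3, 0.4], [0.3, -0.2], [-0.0, -0.5], [-0.7, 0.2]]
[0.6263 0.0013 0.0378]
[0.6265 0.0012 0.0378 0.0874] [[0.2, 0.5], [0.3, -0.1], [-0.1, -0.4], [-0.7, 0.3], [0.5, -0.1], [-0.3, -0.1]]
[0.6262 0.0013 0.0379]
[0.6266 0.001  0.0365 0.0873] [[0.6, 0.6], [0.4, 0.2], [-0.2, -0.2], [-0.7, 0.2], [0.6, 0.0], [-0.2, 0.0], [-0.3, 0.5], [-0.6, -0.7], [0.0, -0.1], [0.4, -0.5]]
[0.6263 0.0012 0.0367]
```

Run:
```python
from go import *
q={'w13':([.4496,.3498,.0823],[.002,.651,.759,.001]),'w14':([.449,.3492,.2056],[.001,.651,.759,0]),'w15':([.5651,.0038,.2272],[.149,.677,.703,.158])}
px=[(289,282,.032,-.01),(355.5,282,.032,.01),(352,446.5,-.032,.01),(294,446.5,-.032,-.01)]
# bottom far edge (shoulder far end) seen at row ~234: 
px2=[(296,234.5,.032,-.01),(348,234.5,.032,.01)]
for n,(p,qq) in q.items():
    d=load(n); qq=np.array(qq); T=Ro.from_quat(qq[[1,2,3,0]]).as_matrix(); p=np.array(p)
    def f(o):
        r=[]
        for u,v,a,b in px: r.append(proj(d,p+T@np.array([a+o[0],b+o[1],o[2]-.046]))-[u,v])
        for u,v,a,b in px2: r.append(proj(d,p+T@np.array([a+o[0],b+o[1],o[2]]))-[u,v])
        return np.concatenate(r)
    r=least_squares(f,[0,0,.022]); print(n,(r.x*1000).round(2),r.fun.round(1))
    r=least_squares(lambda o:f([o[0],o[1],.0223]),[0,0]); print('   ',(r.x*1000).round(2))
```

```text
w13 [-2.03 -1.23 25.7 ] [-0.2  0.7  0.7  0.8 -1.5 -0.   0.  -0.1  1.5 -0.9 -0.4 -0.8]
    [-0.16 -1.23]
w14 [-1.93 -1.31 25.67] [-0.1  0.7  0.8  0.8 -1.5 -0.1 -0.  -0.1  1.4 -1.  -0.5 -0.9]
    [-0.06 -1.31]
w15 [-2.24 -1.1  25.14] [-0.2  0.7  0.7  0.7 -1.4 -0.1  0.1 -0.1  1.4 -0.9 -0.5 -0.8]
    [-0.67 -1.1 ]
```

```bash
python3 -c "
from go import *
delta(*boxtarget([0.001,0.0007,.072]))
"
```

```text
d mm [ 32.   -2.9 -73.5] rot [-0.27  0.08 -0.24] | t 18.38 F [-0.4 -0.7 -1.6] w 0.019 q [ 0.06  0.53 -0.24  2.18  1.54  0.15 -1.59]
```

```bash
python3 -m handwheel '[[4,-1,-10,-0.2,0,-0.2],[4,-1,-10,0,0,0],[5,-0.9,-11,0,0,0],[5,0,-11,0,0,0],[5,0,-11,0,0,0],[5,0,-11,0,0,0],[4,0,-9.5,0,0,0],[0,0,0,0,0,0]]'
python3 -c "
from go import *
shot('wrist','w16')
delta(*boxtarget([0.001,0.0007,.072]))
crop('w16',170,60,490,300,2.5,'w16c')
"
```

```text
time_s: 19.05
tool_pos: [0.5969, 0.0001, 0.1518]
ee_rot: [0.149, 0.679, 0.702, 0.156]
ft_force: [-0.4, 0.1, -1.4]
gripper_width: 0.0189
d mm [0.3 0.3 1.1] rot [-0.08 -0.03 -0.  ] | t 19.1 F [ 0.1  0.5 -0.7] w 0.0187 q [ 0.2   0.73 -0.46  2.15  1.96  0.35 -1.96]
```

View pics/w16c.png

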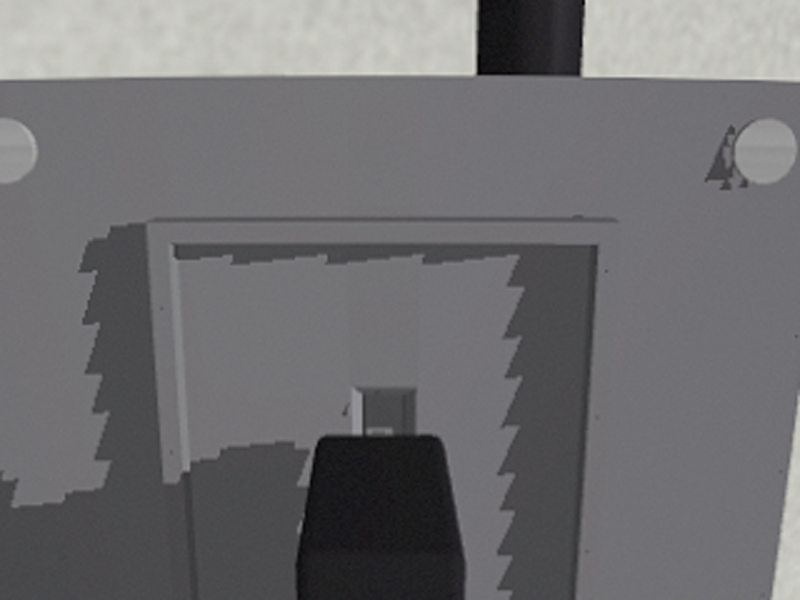

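```bash
python3 -m handwheel '[[2.3,0.2,-3,0,0,0],[1.8,0,-3.6,0,0,0],[1.7,0,-3.6,0,0,0],[1.7,0,-3.6,0,0,0],[1.7,0,-3.6,0,0,0],[0,0,0,0,0,0],[0,0,0,0,0,0],[0,0,0,0,0,0]]'
python3 -c "
from go import *
shot('wrist','w17')
delta(*boxtarget([0.0016,0.0007,.0223]))
crop('w17',170,60,490,300,2.5,'w17c')
"
```

```text
time_s: 19.77
tool_pos: [0.606, 0.0009, 0.136]
ee_rot: [0.15, 0.678, 0.703, 0.156]
ft_force: [-0.1, 0.5, -1.1]
gripper_width: 0.019
d mm [ 12.5   0.5 -27.3] rot [-0.06  0.06 -0.06] | t 19.82 F [-0.   0.7 -0.9] w 0.0189 q [ 0.21  0.77 -0.48  2.13  2.    0.38 -1.99]
```

View pics/w17c.png

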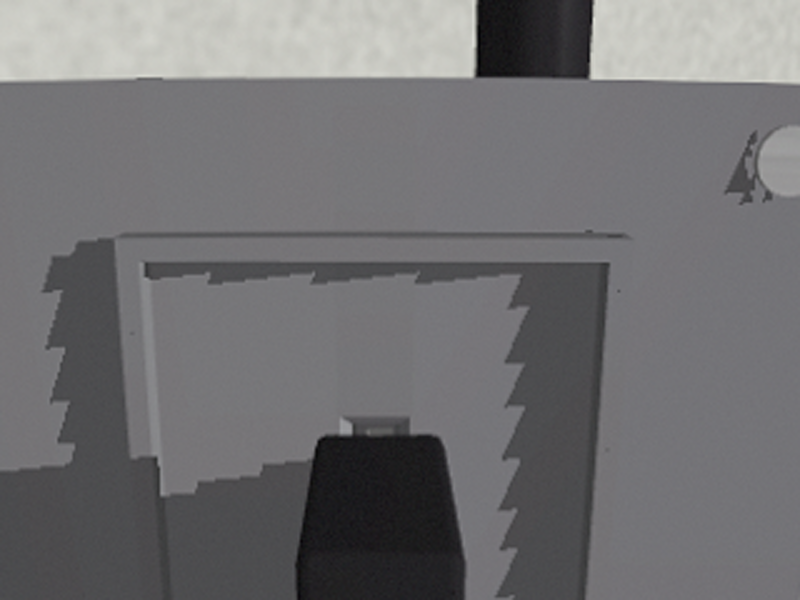

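```bash
python3 -m handwheel '[[0.5,0,-3,0,0,0],[1.5,0.2,-3.3,0,0,0],[1.6,0.2,-3.5,0,0,0],[1.6,0,-3.5,0,0,0],[1.6,0,-3.5,0,0,0],[1.6,0,-3.5,0,0,0],[0,0,0,0,0,0],[0,0,0,0,0,0]]'
python3 -c "
from go import *
delta(*boxtarget([0.001,0.0007,.0223]))
"
```

```text
time_s: 20.48
tool_pos: [0.6144, 0.0013, 0.1153]
ee_rot: [0.15, 0.678, 0.702, 0.156]
ft_force: [0.6, 0.1, -0.9]
gripper_width: 0.0189
d mm [ 3.6  0.1 -6.7] rot [-0.06  0.03 -0.05] | t 20.48 F [ 0.6  0.1 -0.9] w 0.0189 q [ 0.22  0.82 -0.51  2.12  2.04  0.42 -2.01]
```

```bash
python3 -m handwheel '[[1,0,-1.8,0,0,0],[1,0,-1.6,0,0,0],[0.5,0,-1.2,0,0,0],[0.4,0,-0.9,0,0,0],[0,0,0,0,0,0],[0,0,0,0,0,0],[0,0,0,0,0,0],[0,0,0,0,0,0]]'
python3 -c "
from go import *
delta(*boxtarget([0.001,0.0007,.0223]))
"
```

```text
time_s: 21.15
tool_pos: [0.6174, 0.0013, 0.1103]
ee_rot: [0.15, 0.678, 0.703, 0.156]
ft_force: [1.0, 0.7, -1.0]
gripper_width: 0.0188
d mm [ 0.6  0.1 -1.7] rot [-0.05  0.06 -0.06] | t 21.15 F [ 1.   0.7 -1. ] w 0.0188 q [ 0.22  0.83 -0.51  2.11  2.05  0.43 -2.02]
```

```bash
python3 -m handwheel '[[0.3,0,-0.7,0,0,0],[0.3,0,-0.7,0,0,0],[0.2,0,-0.5,0,0,0],[0,0,0,0,0,0],[0,0,0,0,0,0],[0,0,0,0,0,0],[0,0,0,0,0,0],[0,0,0,0,0,0]]'
python3 -c "
from go import *
delta(*boxtarget([0.001,0.0007,.0223]))
"
```

```text
time_s: 21.82
tool_pos: [0.6181, 0.0013, 0.1086]
ee_rot: [0.15, 0.678, 0.703, 0.157]
ft_force: [-3.1, 0.9, 5.6]
gripper_width: 0.0188
d mm [-0.2  0.1  0.1] rot [-0.05  0.07 -0.06] | t 21.82 F [-3.1  0.9  5.6] w 0.0188 q [ 0.22  0.84 -0.51  2.11  2.05  0.43 -2.02]
```

```bash
python3 -m handwheel '[[0.2,0,-0.4,0,0,0],[0,0,0,0,0,0],[0,0,0,0,0,0],[0,0,0,0,0,0],[0,0,0,0,0,0],[0,0,0,0,0,0],[0,0,0,0,0,0],[0,0,0,0,0,0]]'
python3 -c "
from go import *
delta(*boxtarget([0.001,0.0007,.0223])); shot('wrist','w18'); crop('w18',170,100,490,340,2.5,'w18c')
"
```

```text
time_s: 22.48
tool_pos: [0.6181, 0.0014, 0.1085]
ee_rot: [0.151, 0.678, 0.703, 0.157]
ft_force: [-5.6, -0.5, 9.3]
gripper_width: 0.0188
d mm [-0.2  0.   0.1] rot [-0.04  0.09 -0.07] | t 22.48 F [-5.6 -0.5  9.3] w 0.0188 q [ 0.22  0.84 -0.51  2.11  2.05  0.43 -2.02]
```

View pics/w18c.png

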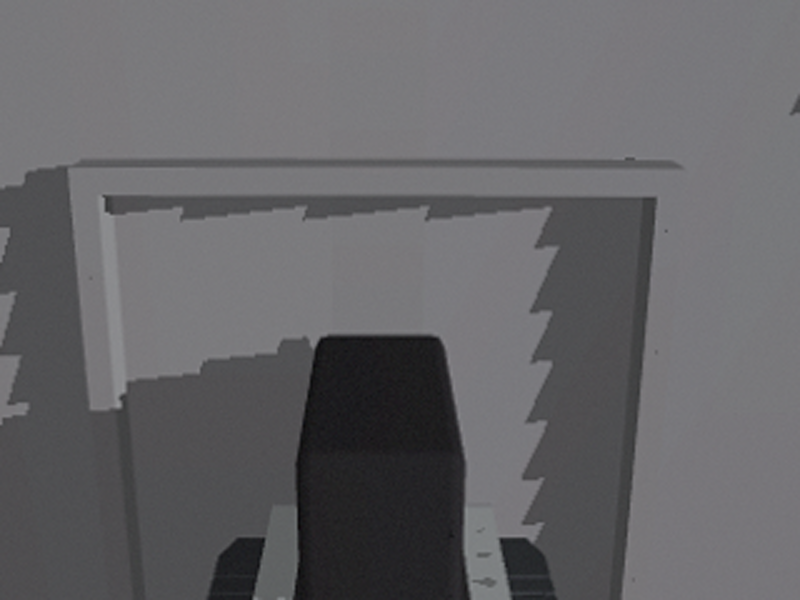

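Seated: the stroke stopped as predicted, with about 11 N of contact square to the face. Now I'll open the fingers and back out along the normal.

```bash
python3 -m handwheel '[[0,0,0,0,0,0],[0,0,0,0,0,0],[0,0,0,0,0,0],[0,0,0,0,0,0],[0,0,0,0,0,0],[0,0,0,0,0,0],[-1,0,2,0,0,0],[-2,0,4,0,0,0]]' 0.3
python3 -m handwheel '[[-4,0,8.6,0,0,0],[-6,0,13,0,0,0],[-7,0,15,0,0,0],[-7,0,15,0,0,0],[-7,0,15,0,0,0],[-7,0,15,0,0,0],[-4,0,8,0,0,0],[0,0,0,0,0,0]]'
python3 -c "
from go import *
delta(*boxtarget([0.0,0.000,.1])); shot('wrist','w19'); 
"
```

```text
time_s: 23.2
tool_pos: [0.6152, 0.0012, 0.1137]
ee_rot: [0.15, 0.678, 0.702, 0.156]
ft_force: [1.2, -0.4, 0.2]
gripper_width: 0.06
time_s: 23.87
tool_pos: [0.5732, 0.0017, 0.2063]
ee_rot: [0.152, 0.677, 0.703, 0.158]
ft_force: [0.2, 0.3, 0.9]
gripper_width: 0.0597
d mm [ 11.1  -2.2 -27.6] rot [-0.03  0.26 -0.1 ] | t 23.87 F [0.2 0.3 0.9] w 0.0597 q [ 0.12  0.58 -0.33  2.18  1.78  0.22 -1.82]
```

View pics/w19.png

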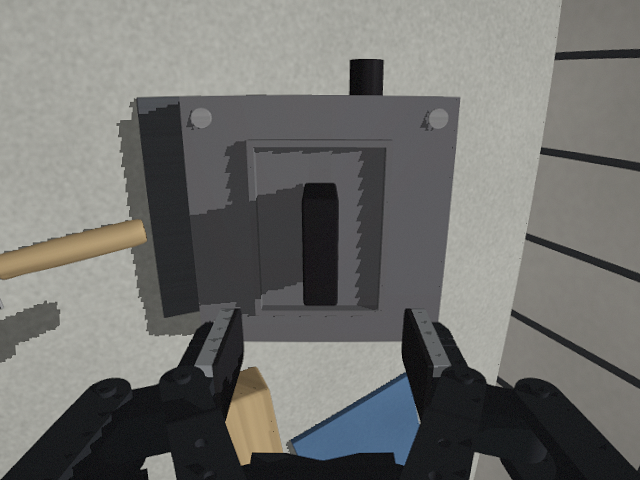

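```bash
python3 - <<'E'
from go import *
d=load('w19'); crop('w19',180,80,470,350,2.7,'w19c')
im=cv2.imread('pics/w19.png'); B=boxR(.036); im=cv2.resize(im,None,fx=3,fy=3,interpolation=cv2.INTER_CUBIC)
BO=np.array([.6266,.0010,.0874])
def poly(pts,c): cv2.polylines(im,[np.array([(proj(d,BO+B@np.array(p))+.5)*3-.5 for p in pts]).round().astype(np.int32)],True,c,1)
R=lambda x,y,z:[(-x,-y,z),(x,-y,z),(x,y,z),(-x,y,z)]
poly(R(.085,.085,0),(0,255,0)); poly(R(.04,.055,.008),(0,255,0)); poly(R(.01,.032,0),(0,0,255)); poly(R(.01,.032,.046),(0,255,255))
cv2.imwrite('pics/w19o.png',im[270:1040,560:1360])
E
python3 -c "
from h import *
shot('side','s20'); crop('s20',230,190,380,310,5,'s20c')"
python3 -c "
import cv2
i=cv2.imread('pics/w19o.png'); cv2.imwrite('pics/w19p.png',i[:600,:800])"
```

```text
(no output)
```

View pics/w19p.png

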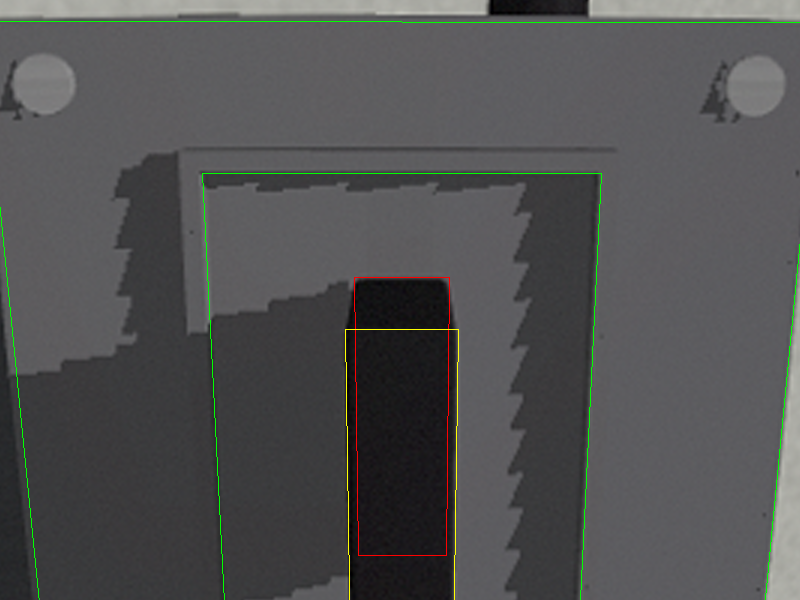

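View pics/s20c.png

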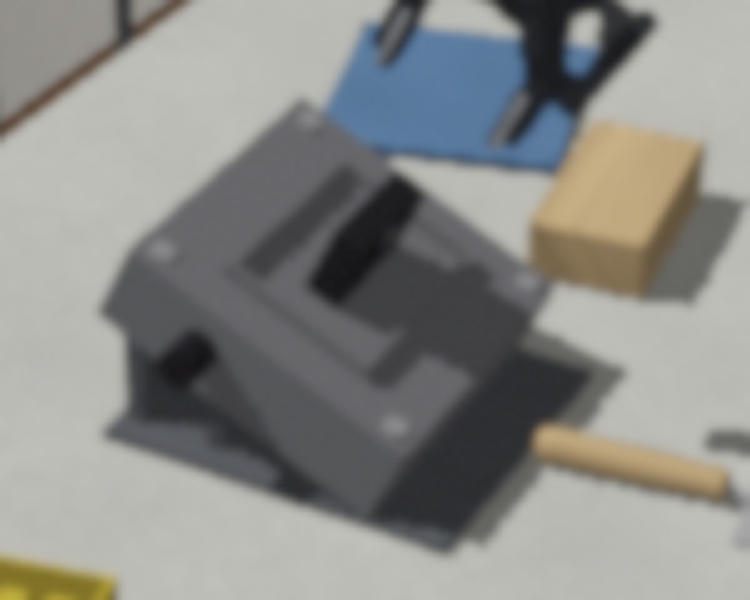

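The gauge handle matches the outline predicted for a fully seated gauge to within about a pixel. The arm is clear, so I'm handing in.

```bash
python3 -m handwheel '[[0,0,0,0,0,0],[0,0,0,0,0,0],[0,0,0,0,0,0],[0,0,0,0,0,0],[0,0,0,0,0,0],[0,0,0,0,0,0],[0,0,0,0,0,0],[0,0,0,0,0,0]]'
python3 -c "
from plant import env
print(env.close_job())"
```

```text
time_s: 24.63
tool_pos: [0.5734, 0.0013, 0.2035]
ee_rot: [0.15, 0.678, 0.702, 0.156]
ft_force: [0.2, 0.7, 0.1]
gripper_width: 0.0598
the job is handed in; nothing more can be done
None
```

I lifted the cover off the box and laid it in the tray, rib up. Then I took the gauge from its stand, slid it into the slot until its shoulders met the face, let go and backed clear. I handed the job in at 24.6 s of the 64 s allowed; no verdict is reported.

- **Cover:** after release, the wrist picture showed it flat and well centred in the tray. I released it only once it was resting on the tray floor (about 6 N).
- **Gauge:** the stroke stopped where the shoulders should meet the face, with about 11 N square to it. After release, the handle matched the outline drawn for a fully seated gauge to about 1 pixel.
- **Bystanders and arm:** no contact with the bystanders showed in the forces or pictures, but I did not measure their positions at the end. The arm was about 13 cm from the face with the force reading near zero.

**Disagreements:** the top and wrist cameras differed by 2–3 mm on where the box is. I centred the blade from the wrist view instead, and it went in with no side force. Depth readings on the cover were too noisy for its slope, so I fitted the box from its corners using the given 25°.

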